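Clip the board tools onto the rail in reverse order

ROBOT

A 7-joint arm with a two-finger parallel gripper is mounted at the origin on the work surface. World frame = base frame: x ahead of the robot, y to its left, z up, the work surface at z = 0. Lengths are in m, angles in rad, forces in N, time in s.
With the tool pointing down it reaches from about 0.35 to 0.9 m from the base axis. Payload 19.9 kg.
Tool frame: the origin (TCP) lies midway between the tips of the shut fingers; the grasp point (between the pads) lies 19 mm behind it (env.pinch_z is the distance from the TCP to the grasp point, in m); z points along the fingers, x is the direction in which the jaws open and shut, and the axes are right-handed (so a half turn about z gives the same grasp; the last joint's range is limited). The gripper opens to 85 mm and grips with 20 to 120 N. Pads are 22 mm wide; open, the fingers measure 114 mm over their backs; the gripper's body (76 mm by 85 mm) begins 54 mm behind the grasp point. The pads swing forward as they close: fully open they stand 13 mm farther back than shut.
Start: joints at [-1.171, 0.417, -0.01, 1.614, 0.005, 1.111, -0.053], TCP at [0.267, 0.565, 0.231] pointing down, gripper open.
Joint ranges: [-2.81, 2.81], [-0.39, 2.02], [-1.27, 1.25], [0.06, 2.57], [-1.19, 4.33], [0.19, 2], [-2.82, 2.82]. Speed limits (rad/s): [1.89, 1.89, 2.39, 2.39, 3.01, 3.01, 3.01].

INTERFACE

Orientations are given as a rotation vector (axis times angle).
In Python, from rig import env, cams gives the robot as it stands.
- The arm moves only by the tool servo_tool, never from a script. Its argument "plan" is a list of rows, each an object with "fingers": the opening, from 0 (shut) to 1 (fully open); "offset": the shift along the tool's x, y, z in m, a list of three; "rot": the turn, a rotation vector about the tool's x, y, z in degrees, a list of three. In form: [{"fingers": fingers, "offset": [dx, dy, dz], "rot": [rx, ry, rz]}, ...]. A call has 1 to 20 rows; each row is the pose to reach, as a shift and turn from the pose commanded when the call began, along the tool's axes at that moment; what a row does not reach only later rows make up. A row lasts 1/8 s, in which the tool goes at most 62.5 mm and 10.7 degrees, less where a joint would pass 70% of its speed; a pose out of reach is approached as far as the arm can. A call with a gripper value outside its range is refused whole. The fingers move at their own pace and stop on an object; "force" is the grip in N (left out, the last holds). Time passes only in rows, so rows that repeat a pose let the fingers close. It gives the time, the measured TCP pose, the force and the opening at its end, in the units of the state.
- env.get_obs(): the state, without advancing time (a new reading comes with each control period).
- cams.snapshot(name): name is "scene" or "top" or "wrist"; returns the picture (400x640x3 uint8, red, green, blue); there is no depth.
- cams.camera_params(name): a dict with "fx", "fy", "cx", "cy" (pixels), "k1" (the pictures are not rectified: a ray, as slopes to the right and down, at radius r is drawn at 1 + k1 r^2 times it, then the intrinsics apply), "origin" and "orientation" of the camera in the world. Camera axes: x right, y down, z forward; pixel columns grow to the right and rows downward; lengths in m; the calibration is good to about 2 mm. A picture is of the moment at which its call begins: read the wrist's pose just before it. camera_params takes no time and is no camera call; for the wrist camera it gives the pose at the moment of the call.
- env.finish_job(): hands the job in, once; it reports no verdict.
The state is a dict: "t": time; "q": joint angles; "joint_vel": joint speeds; "effort": joint torques, N m; "tcp_pos": TCP position; "tcp_rot": TCP orientation; "ft_force": force on the tool from outside, world axes, zero at the start; "wrist_torque": the same for the moment, N m; "opening": finger opening in m.
Only numpy, scipy, OpenCV 4.12 (cv2) and the standard library are available. Lean on these libraries where they do the work, as an engineer would, in place of code of your own. Each camera call takes 0.05 s, during which the arm holds its last target.

TASK

The clip rail will be hung by the whiteboard turned end for end, so move the four board tools from the rests on the wooden tray to the aluminium clip rail in reverse order: as the robot sees it, the tool now leftmost in the tray goes into the rightmost clip, the next into the next, and the rightmost into the leftmost. Lay each one along its clip, about centred in it, and press it down until it snaps fully home, then let go. Leave the mouse, phone and bottle where they are.

Things in the scene. Friction and masses are not known exactly. Their poses are not given: they have to be found in the camera images.
- pointer: Telescopic board pointer, black, pushed in. Its barrel is a round bar 18 mm across and 120 mm long; the origin is in the middle of the barrel, on its axis; x runs along the barrel toward a thin steel rod (6 mm) with a small rubber ball, which reaches to x = 133 mm. About 60 g.
- eraser_pen: White board pen with a dark felt eraser block on its end. Its barrel is a round bar 18 mm across and 120 mm long; the origin is in the middle of the barrel, on its axis; x runs along the barrel toward the block, which is 24 x 46 x 26 mm and reaches to x = 84 mm. About 50 g.
- torch: Dark grey steel hand torch. Its barrel is a round bar 18 mm across and 120 mm long; the origin is in the middle of the barrel, on its axis; x runs along the barrel toward the flared lamp head, 34 mm across, which reaches to x = 94 mm. About 90 g.
- marker: Plain white board marker, the shortest of the four, with no wide end. Its barrel is a round bar 18 mm across and 120 mm long; the origin is in the middle of the barrel, on its axis; x runs along the barrel away from a 13 mm black plug that reaches to x = -72 mm. About 40 g.
- tray: Fixed wooden tray 130 x 290 x 6 mm holding four grey pen rests in a row along its y axis, at y = +105, +35, -35, -105 mm, x = 0. Origin: centre of its underside, on the table; x roughly away from the robot, y roughly to the robot's left. Stands left or right of the clip rail.
- rail: Fixed aluminium rail, 110 x 290 x 12 mm, origin and axes like the tray's. 4 clips at y = +105, +35, -35, -105 mm, x = 0, each for a barrel along x. A clip: 2 forks at x = -36, +36 (8 mm posts, top at z = 37; sprung jaws, lips to z = 68, 39 apart on top, take 6 mm off-centre); 56 mm free between for fingers down to z = 19. Pressed down (4-12 N) from axis z = 60, a barrel snaps home at axis z = 46.
- rest_pointer: The fixed grey pen rest (all four alike), 96 x 30 x 36 mm, where the pointer starts; it stays there. Origin: centre of its underside, 6 mm above the table; axes as the tray's. The barrel lies along x in open notches at x = -36 and +36 mm, axis 36 mm above this origin (42 mm above the table). Between them the rest is 8 mm high, free for fingers.
- rest_eraser_pen: The fixed grey pen rest (all four alike), 96 x 30 x 36 mm, where the eraser pen starts; it stays there. Origin: centre of its underside, 6 mm above the table; axes as the tray's. The barrel lies along x in open notches at x = -36 and +36 mm, axis 36 mm above this origin (42 mm above the table). Between them the rest is 8 mm high, free for fingers.
- rest_torch: The fixed grey pen rest (all four alike), 96 x 30 x 36 mm, where the torch starts; it stays there. Origin: centre of its underside, 6 mm above the table; axes as the tray's. The barrel lies along x in open notches at x = -36 and +36 mm, axis 36 mm above this origin (42 mm above the table). Between them the rest is 8 mm high, free for fingers.
- rest_marker: The fixed grey pen rest (all four alike), 96 x 30 x 36 mm, where the marker starts; it stays there. Origin: centre of its underside, 6 mm above the table; axes as the tray's. The barrel lies along x in open notches at x = -36 and +36 mm, axis 36 mm above this origin (42 mm above the table). Between them the rest is 8 mm high, free for fingers.
- mouse: Bystander: black computer mouse, 100 x 58 x 32 mm, loose. Origin: centre of its underside.
- phone: Bystander: black phone lying flat, 150 x 74 x 9 mm, loose. Origin: centre of its underside.
- bottle: Bystander: closed water bottle, 62 mm across, 190 mm high, upright and loose. Origin: centre of its underside.
There are look-alikes about, which are no part of the job. Of the things shaped like the marker, the white one is meant. Several things have the shape of the pointer; the one meant has the colours described above.

How it is judged:
By the outcome, as a careful person would: the job done as asked, in the order asked, and still so for the second after the job is handed in, with the robot touching nothing.
It also fails if it takes over 96 s, if anything falls off the work surface, if the arm or the gripper's body presses on something with over 40 N, if the wrist force passes 120 N, or if a joint passes its speed limit or range.

## Working session

There is one attempt and no reset: what is moved stays moved. The work goes in short steps, Python scripts to look and compute and a tool call to move; the robot and the scene stay as the last step left them, time stands still between calls to the robot, and variables do not carry over. Pictures are saved under pics/ and viewed, and the job is handed in when it is done.

Besides the shell and the picture viewer there is one more tool, called after "Emit:" by a JSON object that holds its "method" and its "body". servo_tool: Moves the arm, as the interface text tells. Its arguments: {"type":"object","properties":{"plan":{"type":"array"},"force":{"type":"number"}},"required":["plan"]}

```bash
ls; mkdir -p pics
python3 - <<'E'
from rig import env,cams
import cv2
o=env.get_obs(); print(o['t'],o['tcp_pos'],o['tcp_rot'],o['opening'],env.pinch_z)
for n in ['scene','top']:
    print(n,cams.camera_params(n))
    cv2.imwrite(f'pics/{n}0.png',cv2.cvtColor(cams.snapshot(n),cv2.COLOR_RGB2BGR))
E
```

```text
pics
0.0 [0.26653901 0.56492597 0.23065826] [ 2.65273689e+00  1.68162934e+00 -1.56815642e-03] 0.08529907459686215 0.0187
scene {'fx': 427.2334754944422, 'fy': 427.2334754944422, 'cx': 321.4536039329184, 'cy': 195.2596324911864, 'k1': -0.10965433150604216, 'origin': array([0.96635681, 0.79768524, 0.8760927 ]), 'orientation': array([-0.65527014, -2.63317317,  1.18684162])}
top {'fx': 471.5044822710309, 'fy': 471.5044822710309, 'cx': 316.4860770313008, 'cy': 195.25566714332118, 'k1': 0.0315859687931343, 'origin': array([0.4730701 , 0.02759472, 1.38078711]), 'orientation': array([-2.17360469,  2.19118402, -0.1014186 ])}
```

View pics/scene0.png

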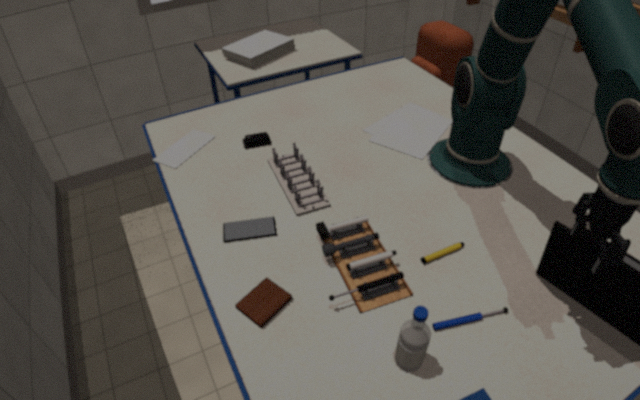

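View pics/top0.png

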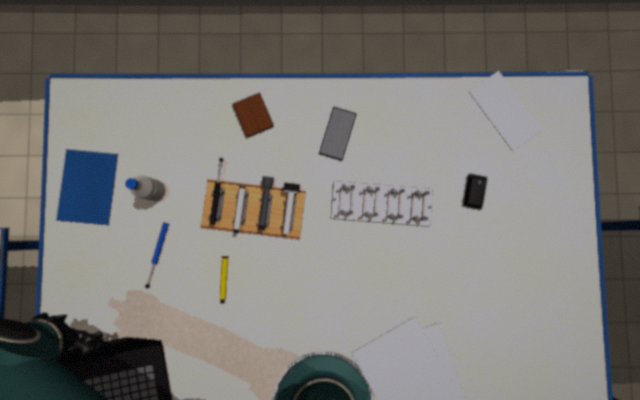

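Run:
```python
import cv2
a=cv2.imread('pics/top0.png')
c=a[140:250,195:445]; c=cv2.convertScaleAbs(cv2.resize(c,None,fx=3.2,fy=3.2,interpolation=cv2.INTER_CUBIC),alpha=1.4); cv2.imwrite('pics/top0c.png',c)
a=cv2.imread('pics/scene0.png')
c=a[120:320,230:530]; c=cv2.convertScaleAbs(cv2.resize(c,None,fx=2.6,fy=2.6,interpolation=cv2.INTER_CUBIC),alpha=1.6); cv2.imwrite('pics/scene0c.png',c)
```

```text
(no output)
```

View pics/top0c.png

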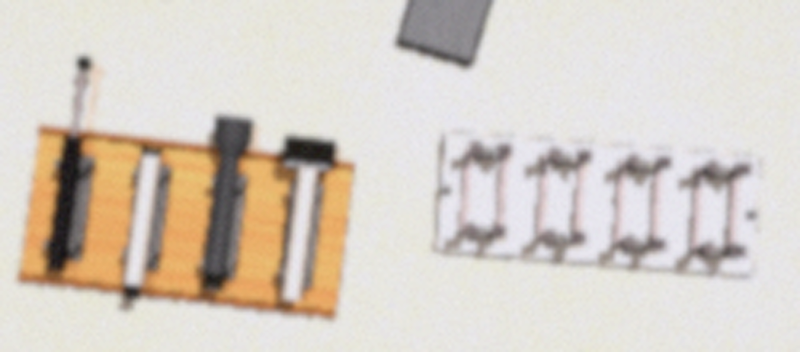

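View pics/scene0c.png

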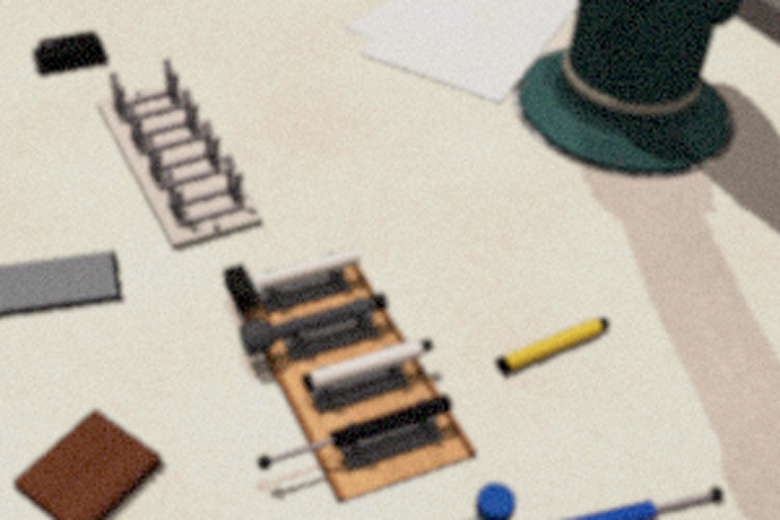

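```bash
cat > h.py <<'E'
import numpy as np,cv2
from scipy.spatial.transform import Rotation as R
from rig import env,cams
def K(p): return np.array([[p['fx'],0,p['cx']],[0,p['fy'],p['cy']],[0,0,1.]]),np.array([p['k1'],0,0,0.])
def back(p,px,z):
    k,d=K(p); px=np.array(px,float).reshape(-1,1,2)
    u=cv2.undistortPoints(px,k,d).reshape(-1,2)
    r=R.from_rotvec(p['orientation']).apply(np.c_[u,np.ones(len(u))])
    o=np.array(p['origin']); t=(z-o[2])/r[:,2]
    return o+r*t[:,None]
def proj(p,X):
    k,d=K(p); X=np.array(X,float).reshape(-1,3)
    Rm=R.from_rotvec(p['orientation']).as_matrix().T
    out,_=cv2.projectPoints(X,cv2.Rodrigues(Rm)[0],-Rm@np.array(p['origin']),k,d)
    return out.reshape(-1,2)
def snap(n,f,scale=1,crop=None,gain=1.4):
    p=cams.camera_params(n); a=cv2.cvtColor(cams.snapshot(n),cv2.COLOR_RGB2BGR)
    cv2.imwrite(f'pics/{f}.png',a)
    return p,a
def fitrect(P,L,W):
    # P: corners order (+x,+y),(+x,-y),(-x,-y),(-x,+y)
    M=np.array([[L/2,W/2],[L/2,-W/2],[-L/2,-W/2],[-L/2,W/2]])
    c=P[:,:2].mean(0); Q=P[:,:2]-c
    yaw=np.arctan2((M[:,0]*Q[:,1]-M[:,1]*Q[:,0]).sum(),(M*Q).sum())
    Rm=np.array([[np.cos(yaw),-np.sin(yaw)],[np.sin(yaw),np.cos(yaw)]])
    return c,yaw,(Q-M@Rm.T)
E
python3 - <<'E'
from h import *
p=cams.camera_params('top')
f=lambda l:np.array(l)/3.2+[195,140]
for n,l,z,L,W in [('tray',[(42,127),(354,163),(335,318),(18,282)],.006,.13,.29),('rail',[(443,130),(762,155),(752,277),(435,252)],.012,.11,.29)]:
    P=back(p,f(l),z); print(n,P.round(4)); c,y,r=fitrect(P,L,W); print(c,np.degrees(y),(r*1000).round(1).tolist())
E
```

```text
tray [[0.6373 0.3317 0.006 ]
 [0.6021 0.047  0.006 ]
 [0.4611 0.0651 0.006 ]
 [0.4962 0.3518 0.006 ]]
[0.5491917  0.19891179] -7.138551552224767 [[5.6, -3.0], [6.5, 0.0], [-5.6, 2.0], [-6.5, 0.9]]
rail [[ 0.6312 -0.0345  0.012 ]
 [ 0.606  -0.3251  0.012 ]
 [ 0.4951 -0.3128  0.012 ]
 [ 0.52   -0.026   0.012 ]]
[ 0.56307917 -0.17460383] -5.002768944277273 [[0.7, 0.4], [0.8, -1.3], [-0.5, 1.5], [-1.0, -0.6]]
```

```bash
cat >> h.py <<'E'
def delta(pos,yawx,pinch=True):
    """tool-frame offset & rz to put grasp-centre at pos(world), tool x along world yaw (deg), z down"""
    o=env.get_obs(); Rm=R.from_rotvec(o['tcp_rot'])
    pos=np.array(pos,float)
    if pinch: pos=pos-[0,0,env.pinch_z]
    a=np.radians(yawx); Rt=np.array([[np.cos(a),np.sin(a),0],[np.sin(a),-np.cos(a),0],[0,0,-1]])
    off=Rm.inv().apply(pos-o['tcp_pos'])*1000
    rv=np.degrees((Rm.inv()*R.from_matrix(Rt)).as_rotvec())
    print('t',round(o['t'],2),'off mm',off.round(1),'rot',rv.round(2))
    return off,rv
E
python3 - <<'E'
from h import *
o=env.get_obs();p=cams.camera_params('wrist');Rm=R.from_rotvec(o['tcp_rot'])
print(p,Rm.inv().apply(p['origin']-o['tcp_pos']));print((Rm.inv()*R.from_rotvec(p['orientation'])).as_matrix().round(2))
delta([.52,.2,.35],82.9,False)
E
```

```text
{'fx': 304.6696461048628, 'fy': 304.6696461048628, 'cx': 318.55468703627037, 'cy': 200.6607081729502, 'k1': -0.004533718560150665, 'origin': array([0.19857164, 0.59656716, 0.37433413]), 'orientation': array([2.43556574, 1.54517508, 0.22686134])} [-0.00059616 -0.07495109 -0.14357879]
[[ 1.    0.   -0.  ]
 [-0.    0.96  0.29]
 [ 0.   -0.29  0.96]]
t 0.1 off mm [-222.1  385.  -119. ] rot [ -0.     0.06 -18.16]
```

Emit:
{"method": "servo_tool", "body": {"plan": [{"fingers":0.6,"offset":[-30,50,-60],"rot":[0,0,-5]}]}}

```text
t: 0.22
tcp_pos: [0.2883, 0.5291, 0.2731]
tcp_rot: [2.57, 1.803, -0.01]
ft_force: [0.8, -0.0, 0.8]
opening: 0.0699
```

That call used millimetres where the interface wants metres. The per-row clamp limited it to a harmless 60 mm upward move. I'll recompute in metres.

Run:
```python
from h import *
delta([.52,.2,.35],82.9,False)
```

```text
t 0.23 off mm [-231.   329.8  -76. ] rot [ -0.13   0.35 -12.81]
```

Emit:
{"method": "servo_tool", "body": {"plan": [{"fingers":0.6,"offset":[-0.033,0.047,-0.02],"rot":[0,0,-4]},{"fingers":0.6,"offset":[-0.066,0.094,-0.04],"rot":[0,0,-8]},{"fingers":0.6,"offset":[-0.1,0.141,-0.06],"rot":[0,0,-12]},{"fingers":0.6,"offset":[-0.132,0.188,-0.076],"rot":[-0.1,0.3,-12.8]},{"fingers":0.6,"offset":[-0.165,0.235,-0.076],"rot":[-0.1,0.3,-12.8]},{"fingers":0.6,"offset":[-0.2,0.283,-0.076],"rot":[-0.1,0.3,-12.8]},{"fingers":0.6,"offset":[-0.231,0.33,-0.076],"rot":[-0.1,0.3,-12.8]},{"fingers":0.6,"offset":[-0.231,0.33,-0.076],"rot":[-0.1,0.3,-12.8]},{"fingers":0.6,"offset":[-0.231,0.33,-0.076],"rot":[-0.1,0.3,-12.8]},{"fingers":0.6,"offset":[-0.231,0.33,-0.076],"rot":[-0.1,0.3,-12.8]}]}}

```text
t: 1.48
tcp_pos: [0.5199, 0.1991, 0.352]
tcp_rot: [-2.358, -2.073, -0.008]
ft_force: [-0.3, -0.2, 0.2]
opening: 0.0517
```

Run:
```python
from h import *
o=env.get_obs(); print(o['tcp_pos'],o['joint_vel'].round(3),o['opening'])
p,a=snap('wrist','w1'); np.save('w1.npy',p,allow_pickle=True)
cv2.imwrite('pics/w1b.png',cv2.convertScaleAbs(a,alpha=1.3))
```

```text
[0.51992514 0.19912828 0.35200334] [-0.002 -0.001  0.005 -0.001  0.001 -0.     0.   ] 0.0517373820729336
```

View pics/w1b.png

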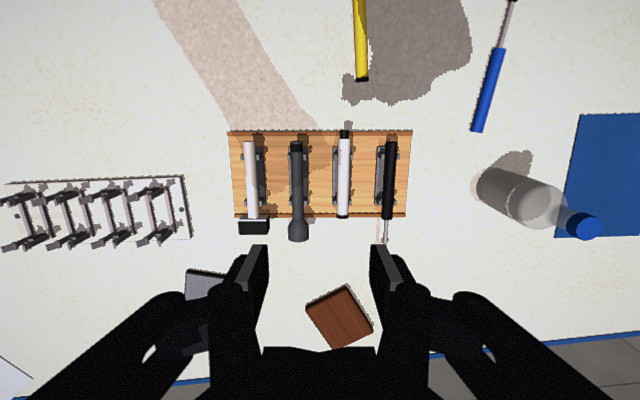

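Run:
```python
import cv2
a=cv2.imread('pics/w1.png')
c=cv2.convertScaleAbs(cv2.resize(a[120:250,222:422],None,fx=4,fy=4,interpolation=cv2.INTER_CUBIC),alpha=1.3);cv2.imwrite('pics/w1c.png',c)
c=cv2.convertScaleAbs(cv2.resize(a[165:260,0:200],None,fx=4,fy=4,interpolation=cv2.INTER_CUBIC),alpha=1.3);cv2.imwrite('pics/w1d.png',c)
```

```text
(no output)
```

View pics/w1c.png

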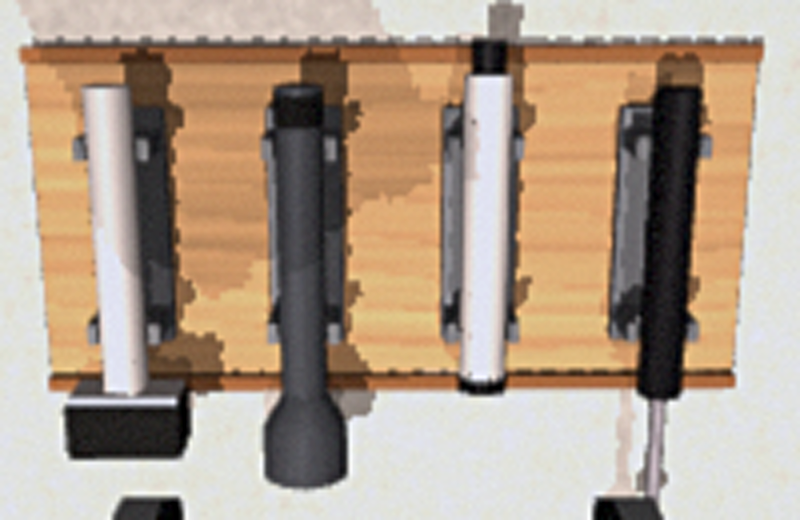

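View pics/w1d.png

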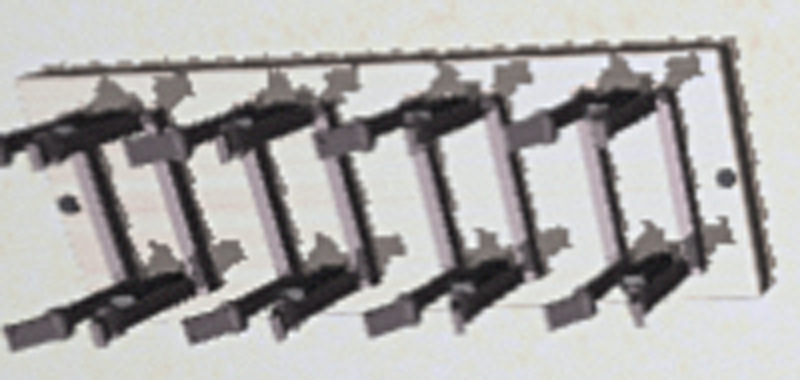

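Run:
```python
from h import *
p=np.load('w1.npy',allow_pickle=True).item()
f=lambda l:np.array(l)/4+[222,120]
P=back(p,f([(734,387),(52,390),(22,47),(762,44)]),.006);c,y,r=fitrect(P,.13,.29);print('tray',c,np.degrees(y),(r*1e3).round(1).tolist())
def rep(n,l,z,c,y):
    Q=back(p,f(l),z); d=Q[:,:2]-c; loc=np.c_[d@[np.cos(y),np.sin(y)],d@[-np.sin(y),np.cos(y)]]
    print(n,Q.round(4).tolist(),'local mm',(loc*1e3).round(1).tolist())
for n,l in dict(eraser=[(106,87),(126,393)],torch=[(298,87),(305,486)],marker=[(489,74),(482,388)],pointer=[(680,87),(658,396)]).items(): rep(n,l,.042,c,y)
g=lambda l:np.array(l)/4+[0,165]
# rail top face corners visible: near-left end(+y,-x)=(735,40), (+y,+x)=(768,293)
print(back(p,g([(735,42),(766,293)]),.012), 'dots',back(p,g([(726,178),(69,204)]),.012))
```

```text
tray [0.55161617 0.19940513] -7.130372050352661 [[6.7, -0.2], [6.4, -1.4], [-6.6, 0.4], [-6.5, 1.1]]
eraser [[0.4793, 0.102, 0.042], [0.5978, 0.0867, 0.042]] local mm [[-59.7, -105.6], [59.8, -106.1]]
torch [[0.4883, 0.1719, 0.042], [0.6466, 0.151, 0.042]] local mm [[-59.4, -35.1], [100.3, -36.2]]
marker [[0.4926, 0.242, 0.042], [0.6139, 0.2266, 0.042]] local mm [[-63.8, 35.0], [58.5, 34.8]]
pointer [[0.5063, 0.3113, 0.042], [0.6263, 0.2956, 0.042]] local mm [[-58.8, 105.4], [62.2, 104.7]]
[[ 0.52105588 -0.01909062  0.012     ]
 [ 0.63016843 -0.03397098  0.012     ]] dots [[ 0.57707434 -0.03759047  0.012     ]
 [ 0.55263416 -0.31491116  0.012     ]]
```

```bash
cat >> h.py <<'E'
TC=np.array([0.5516,0.1994]);TY=np.radians(-7.13);RC=np.array([.5640,-.1755]);RY=np.radians(-5.03)
def tray(y,x=0,z=.042): return np.r_[TC+x*np.array([np.cos(TY),np.sin(TY)])+y*np.array([-np.sin(TY),np.cos(TY)]),z]
def rail(y,x=0,z=.06): return np.r_[RC+x*np.array([np.cos(RY),np.sin(RY)])+y*np.array([-np.sin(RY),np.cos(RY)]),z]
TX=82.87;RX=84.97
E
python3 - <<'E'
from h import *
print(tray(-.1055))
delta(tray(-.1055,z=.12),TX);delta(tray(-.1055),TX)
E
```

```text
[0.53850523 0.09471582 0.042     ]
t 1.52 off mm [-102.4   31.2  250.3] rot [ 0.12 -0.29 -0.23]
t 1.52 off mm [-102.8   31.1  328.3] rot [ 0.12 -0.29 -0.23]
```

Emit:
{"method": "servo_tool", "body": {"plan": [{"fingers":0.6,"offset":[-0.03,0.01,0.04],"rot":[0,0,0]},{"fingers":0.6,"offset":[-0.06,0.02,0.08],"rot":[0.1,-0.3,-0.2]},{"fingers":0.6,"offset":[-0.09,0.03,0.12],"rot":[0.1,-0.3,-0.2]},{"fingers":0.6,"offset":[-0.1025,0.031,0.17],"rot":[0.1,-0.3,-0.2]},{"fingers":0.6,"offset":[-0.1025,0.031,0.21],"rot":[0.1,-0.3,-0.2]},{"fingers":0.6,"offset":[-0.1025,0.031,0.235],"rot":[0.1,-0.3,-0.2]},{"fingers":0.6,"offset":[-0.1025,0.031,0.245],"rot":[0.1,-0.3,-0.2]},{"fingers":0.6,"offset":[-0.1025,0.031,0.245],"rot":[0.1,-0.3,-0.2]}], "force": 80}}

```text
t: 2.52
tcp_pos: [0.5386, 0.0939, 0.1068]
tcp_rot: [2.356, 2.077, -0.0]
ft_force: [0.2, 0.3, 0.5]
opening: 0.0509
```

Run:
```python
from h import *
delta(tray(-.1055),TX)
p,a=snap('wrist','w2')
cv2.imwrite('pics/w2b.png',cv2.convertScaleAbs(a,alpha=1.3))
print(proj(p,[tray(-.1055,x,.051) for x in(-.06,0,.06)]).round(0).tolist())
```

```text
t 2.52 off mm [ 0.8 -0.2 83.5] rot [ 0.02  0.02 -0.09]
[[320.0, 133.0], [320.0, 221.0], [320.0, 295.0]]
```

View pics/w2b.png

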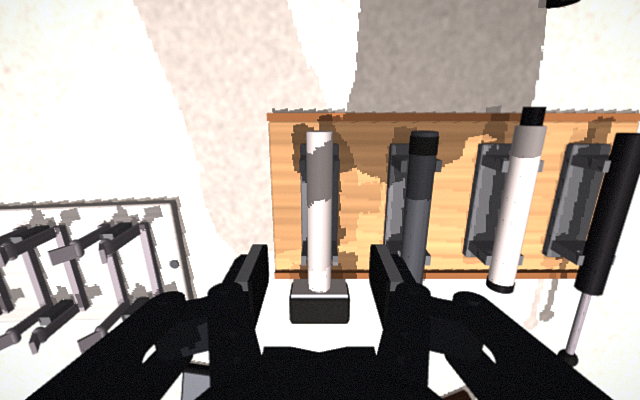

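Emit:
{"method": "servo_tool", "body": {"plan": [{"fingers":0.6,"offset":[0.001,0,0.03],"rot":[0,0,0]},{"fingers":0.6,"offset":[0.001,0,0.055],"rot":[0,0,0]},{"fingers":0.6,"offset":[0.001,0,0.075],"rot":[0,0,0]},{"fingers":0.6,"offset":[0.001,0,0.083],"rot":[0,0,0]},{"fingers":0.6,"offset":[0.001,0,0.083],"rot":[0,0,0]},{"fingers":0.1,"offset":[0.001,0,0.083],"rot":[0,0,0]},{"fingers":0.1,"offset":[0.001,0,0.083],"rot":[0,0,0]},{"fingers":0.1,"offset":[0.001,0,0.083],"rot":[0,0,0]},{"fingers":0.1,"offset":[0.001,0,0.083],"rot":[0,0,0]},{"fingers":0.1,"offset":[0.001,0,0.083],"rot":[0,0,0]}], "force": 80}}

```text
t: 3.82
tcp_pos: [0.5393, 0.0946, 0.0246]
tcp_rot: [2.357, 2.076, 0.002]
ft_force: [-2.6, -0.4, 9.0]
opening: 0.0155
```

Run:
```python
from h import *
o=env.get_obs();print(o['opening'],o['ft_force'],o['tcp_pos'])
delta(rail(.105,z=.13),RX)
```

```text
0.01549822451360038 [-2.6024296  -0.38539266  9.01589   ] [0.53929823 0.09456996 0.02455332]
t 3.83 off mm [-159.8   54.7  -86.7] rot [ 0.09 -0.01 -2.24]
```

Emit:
{"method": "servo_tool", "body": {"plan": [{"fingers":0.1,"offset":[0,0,-0.02],"rot":[0,0,0]},{"fingers":0.1,"offset":[0,0,-0.06],"rot":[0,0,0]},{"fingers":0.1,"offset":[-0.03,0.01,-0.088],"rot":[0,0,-1]},{"fingers":0.1,"offset":[-0.075,0.03,-0.088],"rot":[0,0,-2.2]},{"fingers":0.1,"offset":[-0.12,0.045,-0.088],"rot":[0,0,-2.2]},{"fingers":0.1,"offset":[-0.15,0.054,-0.088],"rot":[0,0,-2.2]},{"fingers":0.1,"offset":[-0.16,0.0545,-0.088],"rot":[0,0,-2.2]},{"fingers":0.1,"offset":[-0.16,0.0545,-0.088],"rot":[0,0,-2.2]},{"fingers":0.1,"offset":[-0.16,0.0545,-0.088],"rot":[0,0,-2.2]}]}}

```text
t: 4.95
tcp_pos: [0.5726, -0.0696, 0.1118]
tcp_rot: [2.315, 2.123, 0.001]
ft_force: [0.0, 0.8, -0.7]
opening: 0.0151
```

Run:
```python
from h import *
o=env.get_obs();print(o['opening'],o['ft_force'])
delta(rail(.105,z=.06),RX)
p,a=snap('wrist','w3'); np.save('w3.npy',p,allow_pickle=True)
cv2.imwrite('pics/w3b.png',cv2.convertScaleAbs(a,alpha=1.3))
cv2.imwrite('pics/w3c.png',cv2.convertScaleAbs(cv2.resize(a[120:360,160:430],None,fx=2.5,fy=2.5,interpolation=cv2.INTER_CUBIC),alpha=1.3))
p,a=snap('scene','s3'); cv2.imwrite('pics/s3b.png',cv2.convertScaleAbs(cv2.resize(a[120:280,230:430],None,fx=4,fy=4,interpolation=cv2.INTER_CUBIC)[:600],alpha=1.6))
```

```text
0.015085390220477505 [ 0.04385161  0.80452745 -0.68407519]
t 4.95 off mm [-1.3  0.7 70.5] rot [ 0.03 -0.01  0.07]
```

View pics/w3b.png

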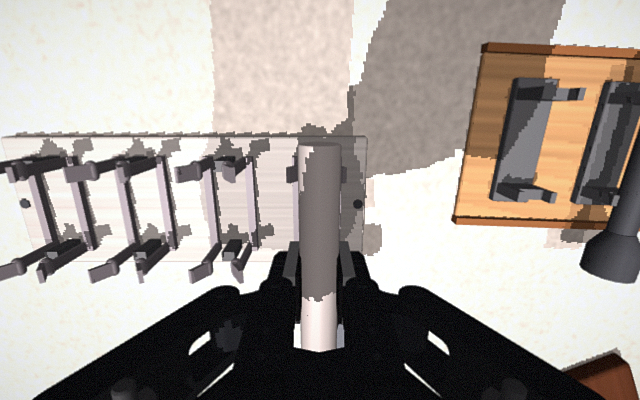

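View pics/s3b.png

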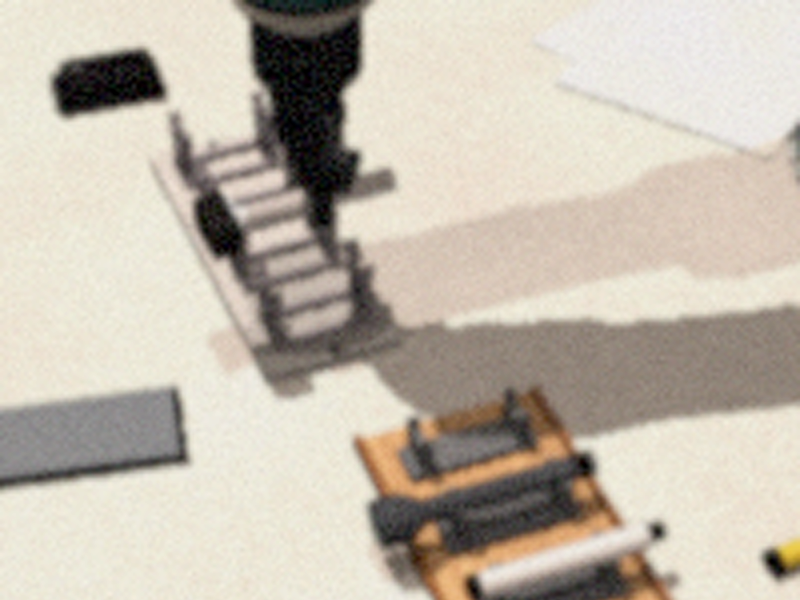

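Run:
```python
from h import *
p=np.load('w3.npy',allow_pickle=True).item()
D=back(p,[(357.5,204),(25,203.5)],.012);print(D, D.mean(0)); d=D[0]-D[1];print(np.linalg.norm(d),np.degrees(-np.arctan2(d[0],d[1])))
a=cv2.imread('pics/w3.png'); a=cv2.convertScaleAbs(a,alpha=1.3)
for y in(.105,.035,-.035,-.105):
  for x in(-.036,.036):
    for s in(-.0195,.0195):
      u=proj(p,rail(y+s,x,.068))[0]; cv2.circle(a,tuple(int(round(v)) for v in u),2,(0,0,255),-1)
for x,y in [(.055,.145),(.055,-.145),(-.055,-.145),(-.055,.145)]:
    u=proj(p,rail(y,x,.012))[0]; cv2.circle(a,tuple(int(round(v)) for v in u),2,(0,255,0),-1)
for x in (-.06,.06):
    u=proj(p,rail(.105,x,.139))[0]; cv2.circle(a,tuple(int(round(v)) for v in u),2,(255,0,0),-1)
cv2.imwrite('pics/w3o.png',cv2.resize(a[110:370,0:400],None,fx=2,fy=2,interpolation=cv2.INTER_CUBIC))
```

```text
[[ 0.57688321 -0.03728553  0.012     ]
 [ 0.5524078  -0.31554437  0.012     ]] [ 0.56464551 -0.17641495  0.012     ]
0.27933318331413404 -5.026750279176803
```

View pics/w3o.png

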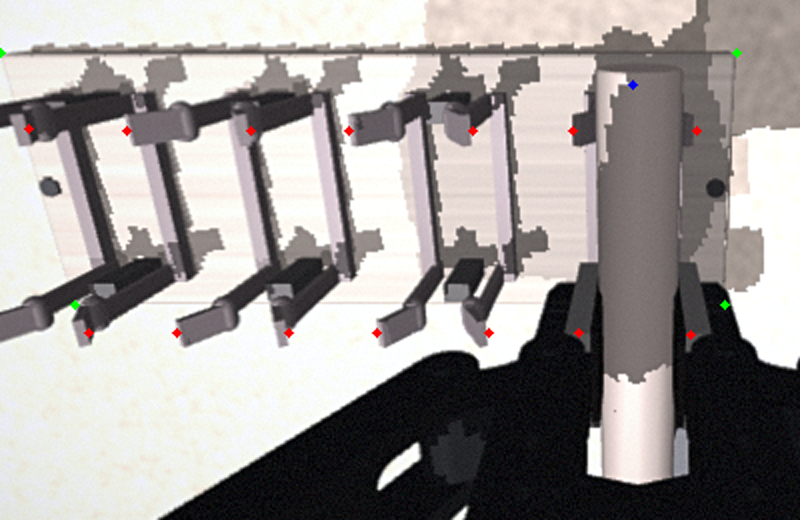

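```bash
sed -i 's/RC=np.array(\[.5640,-.1755\])/RC=np.array([.5645,-.1763])/' h.py
python3 - <<'E'
from h import *
delta(rail(.105,z=.0635),RX);delta(rail(.105,z=.046),RX)
E
```

```text
t 5.05 off mm [-1.8  1.2 67. ] rot [ 0.03 -0.    0.06]
t 5.05 off mm [-1.8  1.2 84.5] rot [ 0.03 -0.    0.06]
```

Emit:
{"method": "servo_tool", "body": {"plan": [{"fingers":0.1,"offset":[-0.002,0.002,0.025],"rot":[0,0,0]},{"fingers":0.1,"offset":[-0.002,0.002,0.048],"rot":[0,0,0]},{"fingers":0.1,"offset":[-0.002,0.002,0.062],"rot":[0,0,0]},{"fingers":0.1,"offset":[-0.002,0.002,0.066],"rot":[0,0,0]},{"fingers":0.1,"offset":[-0.002,0.002,0.067],"rot":[0,0,0]},{"fingers":0.1,"offset":[-0.002,0.002,0.067],"rot":[0,0,0]}], "force": 100}}

```text
t: 5.8
tcp_pos: [0.5749, -0.0731, 0.0454]
tcp_rot: [2.316, 2.121, 0.001]
ft_force: [-0.1, 1.3, 0.4]
opening: 0.0154
```

Run:
```python
from h import *
o=env.get_obs();print(o['opening'],o['ft_force'],o['wrist_torque'])
delta(rail(.105,z=.046),RX)
p,a=snap('wrist','w4')
cv2.imwrite('pics/w4b.png',cv2.convertScaleAbs(a,alpha=1.3))
```

```text
0.015406136033160074 [-0.06934379  1.30388642  0.44364831] [ 0.4525259  -0.12563076  0.17425845]
t 5.8 off mm [ 1.3 -1.4 18.1] rot [ 0.09  0.01 -0.01]
```

View pics/w4b.png

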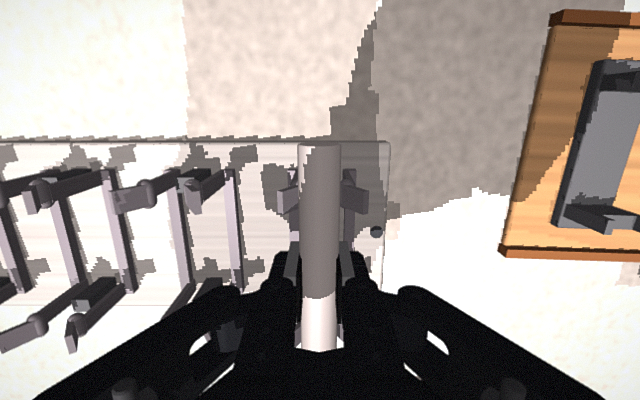

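Emit:
{"method": "servo_tool", "body": {"plan": [{"fingers":0.1,"offset":[0,0,0.006],"rot":[0,0,0]},{"fingers":0.1,"offset":[0,0,0.012],"rot":[0,0,0]},{"fingers":0.1,"offset":[0,0,0.017],"rot":[0,0,0]},{"fingers":0.1,"offset":[0,0,0.019],"rot":[0,0,0]},{"fingers":0.1,"offset":[0,0,0.019],"rot":[0,0,0]},{"fingers":0.1,"offset":[0,0,0.019],"rot":[0,0,0]}], "force": 100}}

```text
t: 6.6
tcp_pos: [0.5747, -0.0731, 0.028]
tcp_rot: [2.317, 2.121, 0.002]
ft_force: [-20.8, 7.3, 56.8]
opening: 0.0151
```

Run:
```python
from h import *
o=env.get_obs();print(o['opening'],o['ft_force'],o['wrist_torque'])
delta(rail(.105,z=.046),RX)
p,a=snap('wrist','w5')
cv2.imwrite('pics/w5b.png',cv2.convertScaleAbs(a,alpha=1.3))
```

```text
0.015112624660946946 [-20.75532694   7.32118286  56.77353902] [1.45264888e+00 4.29343617e+00 3.30307093e-03]
t 6.6 off mm [ 1.3 -1.1  0.7] rot [ 0.05 -0.04 -0.03]
```

View pics/w5b.png

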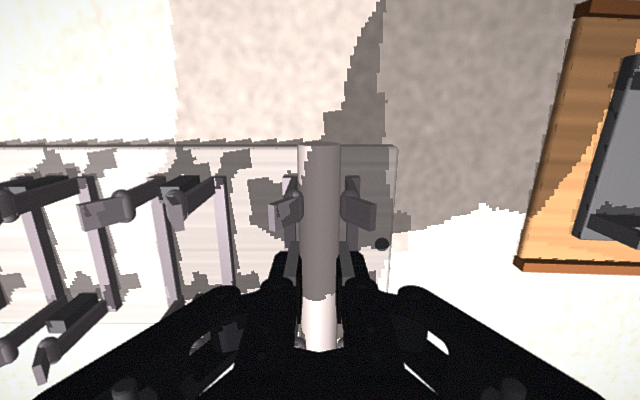

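Emit:
{"method": "servo_tool", "body": {"plan": [{"fingers":0.1,"offset":[0,0,-0.0015],"rot":[0,0,0]},{"fingers":0.5,"offset":[0,0,-0.0015],"rot":[0,0,0]},{"fingers":0.5,"offset":[0,0,-0.0015],"rot":[0,0,0]},{"fingers":0.5,"offset":[0,0,-0.0015],"rot":[0,0,0]},{"fingers":0.5,"offset":[0,0,-0.02],"rot":[0,0,0]},{"fingers":0.5,"offset":[0,0,-0.05],"rot":[0,0,0]},{"fingers":0.5,"offset":[0,0,-0.1],"rot":[0,0,0]},{"fingers":0.6,"offset":[0,0,-0.12],"rot":[0,0,0]},{"fingers":0.6,"offset":[0,0,-0.12],"rot":[0,0,0]}]}}

```text
t: 7.78
tcp_pos: [0.5753, -0.0734, 0.1484]
tcp_rot: [2.315, 2.119, 0.004]
ft_force: [0.4, -0.3, -0.1]
opening: 0.0511
```

Run:
```python
from h import *
o=env.get_obs();print(o['opening'],o['ft_force'])
delta(tray(-.0355,z=.12),TX);delta(tray(-.0355,z=.042),TX)
p,a=snap('wrist','w6')
cv2.imwrite('pics/w6b.png',cv2.convertScaleAbs(a,alpha=1.3))
a=cv2.convertScaleAbs(a,alpha=1.3)
for x in (-.06,.06):
    for z in (.055,.037):
      u=proj(p,rail(.105,x,z))[0]; cv2.circle(a,tuple(int(round(v)) for v in u),1,(0,0,255),-1)
cv2.imwrite('pics/w6c.png',cv2.resize(a[100:330,200:440],None,fx=2.5,fy=2.5,interpolation=cv2.INTER_CUBIC))
```

```text
0.05110591088353939 [ 0.36425271 -0.34264904 -0.10229195]
t 7.78 off mm [234.1 -49.2  46.8] rot [ 0.24 -0.    2.07]
t 7.78 off mm [234.1 -49.5 124.8] rot [ 0.24 -0.    2.07]
```

View pics/w6b.png

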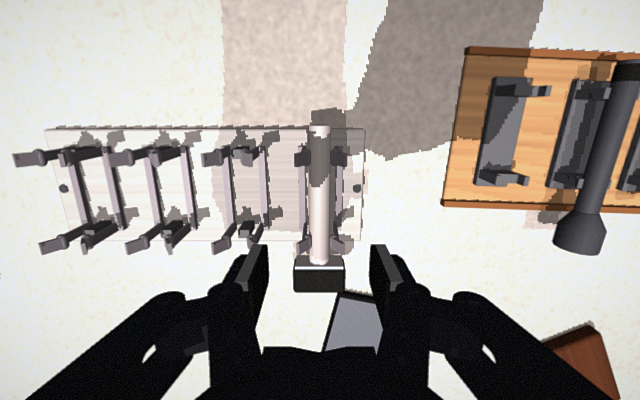

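View pics/w6c.png

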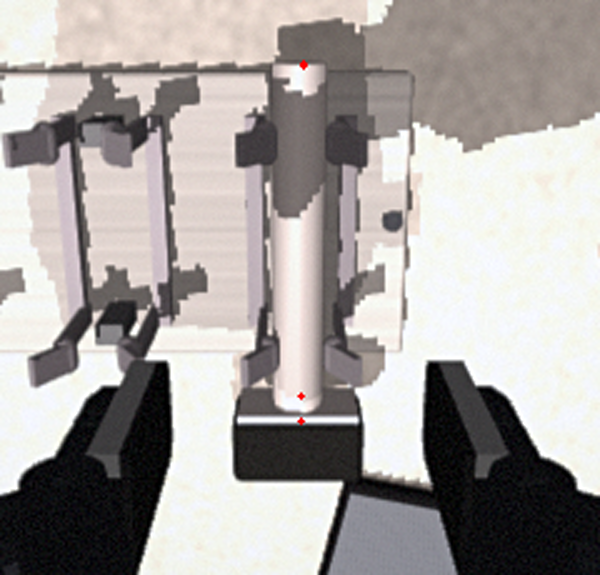

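Emit:
{"method": "servo_tool", "body": {"plan": [{"fingers":0.6,"offset":[0.03,-0.005,0],"rot":[0,0,0]},{"fingers":0.6,"offset":[0.085,-0.02,0.01],"rot":[0,0,1]},{"fingers":0.6,"offset":[0.14,-0.035,0.02],"rot":[0.2,0,2]},{"fingers":0.6,"offset":[0.19,-0.045,0.035],"rot":[0.2,0,2]},{"fingers":0.6,"offset":[0.225,-0.049,0.05],"rot":[0.2,0,2.1]},{"fingers":0.6,"offset":[0.235,-0.049,0.055],"rot":[0.2,0,2.1]},{"fingers":0.6,"offset":[0.235,-0.049,0.06],"rot":[0.2,0,2.1]},{"fingers":0.6,"offset":[0.235,-0.049,0.06],"rot":[0.2,0,2.1]},{"fingers":0.6,"offset":[0.235,-0.049,0.06],"rot":[0.2,0,2.1]}]}}

```text
t: 8.95
tcp_pos: [0.5467, 0.164, 0.0859]
tcp_rot: [-2.356, -2.076, 0.003]
ft_force: [-0.7, 0.0, 0.0]
opening: 0.0513
```

Run:
```python
from h import *
delta(tray(-.0355,z=.042),TX)
p,a=snap('wrist','w7')
cv2.imwrite('pics/w7b.png',cv2.convertScaleAbs(a,alpha=1.3))
print(proj(p,[tray(-.0355,x,.051) for x in(-.06,0,.06)]).round(0).tolist())
```

```text
t 8.95 off mm [ 0.3  0.6 62.6] rot [-0.15  0.03 -0.12]
[[319.0, 137.0], [319.0, 233.0], [319.0, 314.0]]
```

View pics/w7b.png

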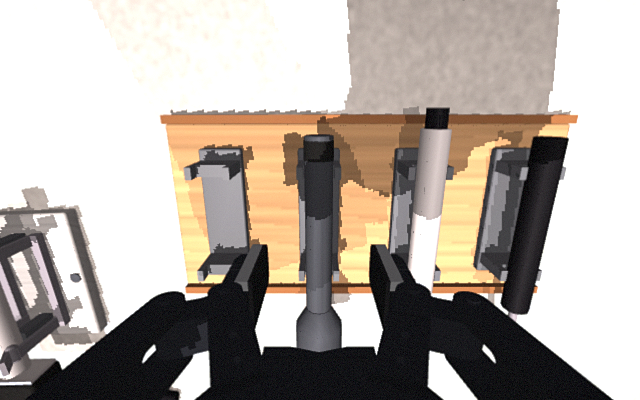

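Emit:
{"method": "servo_tool", "body": {"plan": [{"fingers":0.6,"offset":[0,0.0005,0.03],"rot":[0,0,0]},{"fingers":0.6,"offset":[0,0.0005,0.053],"rot":[0,0,0]},{"fingers":0.6,"offset":[0,0.0005,0.063],"rot":[0,0,0]},{"fingers":0.6,"offset":[0,0.0005,0.063],"rot":[0,0,0]},{"fingers":0.1,"offset":[0,0.0005,0.063],"rot":[0,0,0]},{"fingers":0.1,"offset":[0,0.0005,0.063],"rot":[0,0,0]},{"fingers":0.1,"offset":[0,0.0005,0.063],"rot":[0,0,0]},{"fingers":0.1,"offset":[0,0.0005,0.063],"rot":[0,0,0]},{"fingers":0.1,"offset":[0,0.0005,0.063],"rot":[0,0,0]},{"fingers":0.1,"offset":[0,0.0005,0.045],"rot":[0,0,0]},{"fingers":0.1,"offset":[0,0,0],"rot":[0,0,0]},{"fingers":0.1,"offset":[0,0,-0.04],"rot":[0,0,0]},{"fingers":0.1,"offset":[0,0,-0.04],"rot":[0,0,0]},{"fingers":0.1,"offset":[0,0,-0.04],"rot":[0,0,0]}], "force": 100}}

```text
t: 10.75
tcp_pos: [0.5463, 0.1652, 0.126]
tcp_rot: [-2.354, -2.077, 0.003]
ft_force: [0.8, 0.2, -1.7]
opening: 0.0153
```

Run:
```python
from h import *
o=env.get_obs();print(o['opening'],o['ft_force'])
delta(rail(.035,z=.14),RX)
```

```text
0.01532666472958242 [ 0.83329763  0.17456007 -1.74610295]
t 10.75 off mm [-301.6   59.3    4.5] rot [-0.15  0.   -2.12]
```

Emit:
{"method": "servo_tool", "body": {"plan": [{"fingers":0.1,"offset":[-0.03,0.006,0],"rot":[0,0,-0.5]},{"fingers":0.1,"offset":[-0.08,0.016,0],"rot":[0,0,-1]},{"fingers":0.1,"offset":[-0.135,0.027,0],"rot":[0,0,-2.1]},{"fingers":0.1,"offset":[-0.19,0.038,0],"rot":[0,0,-2.1]},{"fingers":0.1,"offset":[-0.24,0.048,0],"rot":[0,0,-2.1]},{"fingers":0.1,"offset":[-0.28,0.056,0.01],"rot":[0,0,-2.1]},{"fingers":0.1,"offset":[-0.302,0.059,0.03],"rot":[0,0,-2.1]},{"fingers":0.1,"offset":[-0.302,0.059,0.05],"rot":[0,0,-2.1]},{"fingers":0.1,"offset":[-0.302,0.059,0.05],"rot":[0,0,-2.1]},{"fingers":0.1,"offset":[-0.302,0.059,0.05],"rot":[0,0,-2.1]}]}}

```text
t: 12.0
tcp_pos: [0.5673, -0.1415, 0.0759]
tcp_rot: [-2.315, -2.12, 0.004]
ft_force: [0.2, 0.2, -0.6]
opening: 0.0153
```

Run:
```python
from h import *
o=env.get_obs();print(o['opening'],o['ft_force'])
delta(rail(.035,z=.046),RX)
p,a=snap('wrist','w8')
a=cv2.convertScaleAbs(a,alpha=1.3)
for s in(-.0195,.0195):
  u=proj(p,rail(.035+s,-.036,.068))[0]; cv2.circle(a,tuple(int(round(v)) for v in u),2,(0,0,255),-1)
cv2.imwrite('pics/w8b.png',a)
```

```text
0.015267610424423376 [ 0.15215593  0.1916744  -0.55655566]
t 12.0 off mm [ 0.1  0.4 48.6] rot [-0.18  0.01  0.  ]
```

View pics/w8b.png

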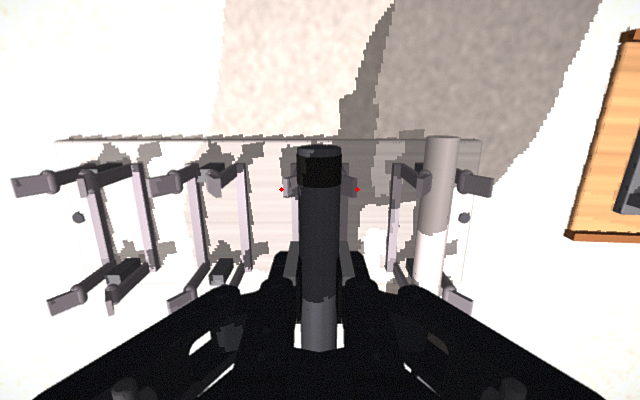

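Emit:
{"method": "servo_tool", "body": {"plan": [{"fingers":0.1,"offset":[0,0.0005,0.015],"rot":[0,0,0]},{"fingers":0.1,"offset":[0,0.0005,0.027],"rot":[0,0,0]},{"fingers":0.1,"offset":[0,0.0005,0.033],"rot":[0,0,0]},{"fingers":0.1,"offset":[0,0.0005,0.038],"rot":[0,0,0]},{"fingers":0.1,"offset":[0,0.0005,0.043],"rot":[0,0,0]},{"fingers":0.1,"offset":[0,0.0005,0.047],"rot":[0,0,0]},{"fingers":0.1,"offset":[0,0.0005,0.048],"rot":[0,0,0]},{"fingers":0.1,"offset":[0,0.0005,0.048],"rot":[0,0,0]},{"fingers":0.1,"offset":[0,0.0005,0.048],"rot":[0,0,0]}]}}

```text
t: 13.18
tcp_pos: [0.5676, -0.1418, 0.0277]
tcp_rot: [-2.316, -2.12, 0.003]
ft_force: [-1.5, 2.6, 5.3]
opening: 0.015
```

Run:
```python
from h import *
o=env.get_obs();print(o['opening'],o['ft_force'],o['wrist_torque'])
delta(rail(.035,z=.046),RX)
```

```text
0.014976279550721583 [-1.45628601  2.61965145  5.2502033 ] [0.52894251 0.40489097 0.05209011]
t 13.18 off mm [ 0.3 -0.   0.4] rot [-0.17  0.01 -0.03]
```

Emit:
{"method": "servo_tool", "body": {"plan": [{"fingers":0.1,"offset":[0,0,0.001],"rot":[0,0,0]},{"fingers":0.1,"offset":[0,0,0.0015],"rot":[0,0,0]},{"fingers":0.1,"offset":[0,0,0.0015],"rot":[0,0,0]}]}}

```text
t: 13.55
tcp_pos: [0.5677, -0.1418, 0.0274]
tcp_rot: [-2.316, -2.12, 0.003]
ft_force: [-10.5, 5.5, 29.7]
opening: 0.0148
```

Run:
```python
from h import *
delta(tray(.035,-.002,z=.12),TX)
```

```text
t 13.55 off mm [373.5 -47.  -73.7] rot [-0.15 -0.01  2.07]
```

Emit:
{"method": "servo_tool", "body": {"plan": [{"fingers":0.1,"offset":[0,0,-0.0015],"rot":[0,0,0]},{"fingers":0.5,"offset":[0,0,-0.0015],"rot":[0,0,0]},{"fingers":0.5,"offset":[0,0,-0.0015],"rot":[0,0,0]},{"fingers":0.5,"offset":[0,0,-0.0015],"rot":[0,0,0]},{"fingers":0.5,"offset":[0,0,-0.02],"rot":[0,0,0]},{"fingers":0.5,"offset":[0,0,-0.06],"rot":[0,0,0]},{"fingers":0.5,"offset":[0,0,-0.11],"rot":[0,0,0]},{"fingers":0.6,"offset":[0,0,-0.13],"rot":[0,0,0]},{"fingers":0.6,"offset":[0,0,-0.13],"rot":[0,0,0]}]}}

```text
t: 14.68
tcp_pos: [0.5689, -0.1421, 0.1588]
tcp_rot: [2.317, 2.121, 0.001]
ft_force: [-1.2, 1.0, 0.3]
opening: 0.0513
```

Run:
```python
from h import *
o=env.get_obs();print(o['opening'],o['ft_force'])
delta(tray(.035,-.002,z=.12),TX)
p,a=snap('wrist','w9')
a=cv2.convertScaleAbs(a,alpha=1.3)
for x in (-.06,.094):
    for z in (.046,):
      u=proj(p,rail(.035,x,z))[0]; cv2.circle(a,tuple(int(round(v)) for v in u),1,(0,0,255),-1)
cv2.imwrite('pics/w9b.png',a)
```

```text
0.05129895591232597 [-1.15957033  1.03798762  0.28462601]
t 14.68 off mm [373.7 -48.1  57.3] rot [0.05 0.02 2.07]
```

View pics/w9b.png

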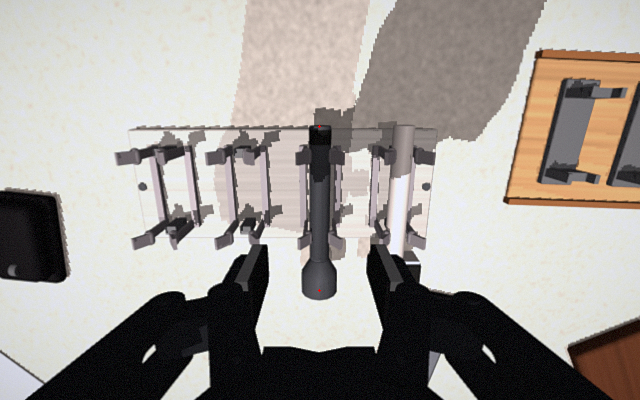

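Torch is home and centred: its near end is at (319,127), the head at (319,280), and the jaws sit symmetrically on both sides. Next is the marker.

Emit:
{"method": "servo_tool", "body": {"plan": [{"fingers":0.6,"offset":[0.03,-0.004,0],"rot":[0,0,0]},{"fingers":0.6,"offset":[0.085,-0.011,0],"rot":[0,0,1]},{"fingers":0.6,"offset":[0.14,-0.018,0.01],"rot":[0,0,2]},{"fingers":0.6,"offset":[0.195,-0.025,0.02],"rot":[0,0,2]},{"fingers":0.6,"offset":[0.25,-0.032,0.03],"rot":[0,0,2.1]},{"fingers":0.6,"offset":[0.305,-0.04,0.04],"rot":[0,0,2.1]},{"fingers":0.6,"offset":[0.35,-0.046,0.055],"rot":[0,0,2.1]},{"fingers":0.6,"offset":[0.374,-0.048,0.07],"rot":[0,0,2.1]},{"fingers":0.6,"offset":[0.374,-0.048,0.075],"rot":[0,0,2.1]},{"fingers":0.6,"offset":[0.374,-0.048,0.075],"rot":[0,0,2.1]},{"fingers":0.6,"offset":[0.374,-0.048,0.075],"rot":[0,0,2.1]}]}}

```text
t: 16.1
tcp_pos: [0.5534, 0.2334, 0.0815]
tcp_rot: [-2.357, -2.075, 0.003]
ft_force: [-0.2, 0.3, 0.3]
opening: 0.051
```

Run:
```python
from h import *
delta(tray(.035,-.002,z=.042),TX)
p,a=snap('wrist','w10')
a=cv2.convertScaleAbs(a,alpha=1.3)
for x in (-.06,.06):
      u=proj(p,tray(.035,x,.051))[0]; cv2.circle(a,tuple(int(round(v)) for v in u),2,(0,0,255),-1)
cv2.imwrite('pics/w10b.png',a)
```

```text
t 16.1 off mm [ 1.   0.5 58.2] rot [-0.14  0.04 -0.14]
```

View pics/w10b.png

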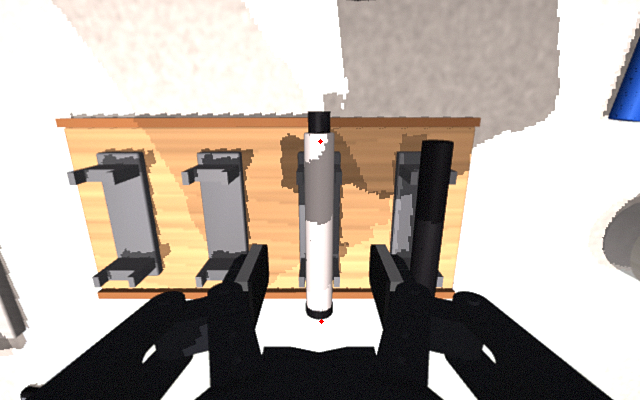

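Emit:
{"method": "servo_tool", "body": {"plan": [{"fingers":0.6,"offset":[0.0005,-0.0005,0.03],"rot":[0,0,0]},{"fingers":0.6,"offset":[0.0005,-0.0005,0.05],"rot":[0,0,0]},{"fingers":0.6,"offset":[0.0005,-0.0005,0.0585],"rot":[0,0,0]},{"fingers":0.6,"offset":[0.0005,-0.0005,0.0585],"rot":[0,0,0]},{"fingers":0.1,"offset":[0.0005,-0.0005,0.0585],"rot":[0,0,0]},{"fingers":0.1,"offset":[0.0005,-0.0005,0.0585],"rot":[0,0,0]},{"fingers":0.1,"offset":[0.0005,-0.0005,0.0585],"rot":[0,0,0]},{"fingers":0.1,"offset":[0.0005,-0.0005,0.0585],"rot":[0,0,0]},{"fingers":0.1,"offset":[0.0005,-0.0005,0.0585],"rot":[0,0,0]},{"fingers":0.1,"offset":[0.0005,0,0.04],"rot":[0,0,0]},{"fingers":0.1,"offset":[0.0005,0,0],"rot":[0,0,0]},{"fingers":0.1,"offset":[0,0,-0.045],"rot":[0,0,0]},{"fingers":0.1,"offset":[0,0,-0.045],"rot":[0,0,0]},{"fingers":0.1,"offset":[0,0,-0.045],"rot":[0,0,0]}], "force": 100}}

```text
t: 17.9
tcp_pos: [0.553, 0.2351, 0.1267]
tcp_rot: [-2.354, -2.077, 0.002]
ft_force: [-0.4, -0.7, -0.7]
opening: 0.0153
```

Run:
```python
from h import *
o=env.get_obs();print(o['opening'],o['ft_force'])
delta(rail(-.035,z=.14),RX)
```

```text
0.015303517432703766 [-0.42019366 -0.65239542 -0.65921396]
t 17.9 off mm [-441.7   63.9    5.2] rot [-0.14 -0.01 -2.11]
```

Emit:
{"method": "servo_tool", "body": {"plan": [{"fingers":0.1,"offset":[-0.03,0.004,0],"rot":[0,0,-0.5]},{"fingers":0.1,"offset":[-0.08,0.012,0],"rot":[0,0,-1]},{"fingers":0.1,"offset":[-0.135,0.02,0],"rot":[0,0,-2.1]},{"fingers":0.1,"offset":[-0.19,0.028,0],"rot":[0,0,-2.1]},{"fingers":0.1,"offset":[-0.245,0.036,0],"rot":[0,0,-2.1]},{"fingers":0.1,"offset":[-0.3,0.044,0],"rot":[0,0,-2.1]},{"fingers":0.1,"offset":[-0.355,0.052,0],"rot":[0,0,-2.1]},{"fingers":0.1,"offset":[-0.405,0.059,0],"rot":[0,0,-2.1]},{"fingers":0.1,"offset":[-0.435,0.064,0.015],"rot":[0,0,-2.1]},{"fingers":0.1,"offset":[-0.442,0.064,0.04],"rot":[0,0,-2.1]},{"fingers":0.1,"offset":[-0.442,0.064,0.05],"rot":[0,0,-2.1]},{"fingers":0.1,"offset":[-0.442,0.064,0.05],"rot":[0,0,-2.1]},{"fingers":0.1,"offset":[-0.442,0.064,0.05],"rot":[0,0,-2.1]}]}}

```text
t: 19.52
tcp_pos: [0.5618, -0.211, 0.0768]
tcp_rot: [-2.315, -2.121, 0.003]
ft_force: [0.2, -0.2, -0.5]
opening: 0.0154
```

Run:
```python
from h import *
o=env.get_obs();print(o['opening'],o['ft_force'])
delta(rail(-.035,z=.046),RX)
p,a=snap('wrist','w11')
a=cv2.convertScaleAbs(a,alpha=1.3)
for s in(-.0195,.0195):
  u=proj(p,rail(-.035+s,-.036,.068))[0]; cv2.circle(a,tuple(int(round(v)) for v in u),2,(0,0,255),-1)
pz=o['tcp_pos'][2]+.0187+.009
for x in (-.06,.06):
  u=proj(p,rail(-.035,x,pz))[0]; cv2.circle(a,tuple(int(round(v)) for v in u),2,(255,0,0),-1)
cv2.imwrite('pics/w11b.png',a)
```

```text
0.015355293175959824 [ 0.16581409 -0.2124391  -0.46808407]
t 19.52 off mm [-0.2 -0.3 49.5] rot [-0.13  0.01  0.03]
```

View pics/w11b.png

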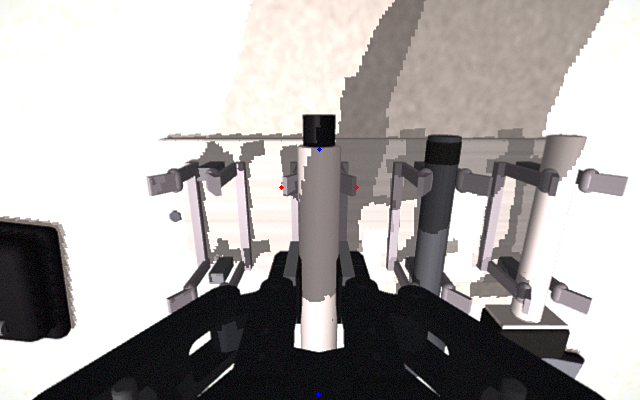

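Emit:
{"method": "servo_tool", "body": {"plan": [{"fingers":0.1,"offset":[0,0,0.015],"rot":[0,0,0]},{"fingers":0.1,"offset":[0,0,0.028],"rot":[0,0,0]},{"fingers":0.1,"offset":[0,0,0.034],"rot":[0,0,0]},{"fingers":0.1,"offset":[0,0,0.039],"rot":[0,0,0]},{"fingers":0.1,"offset":[0,0,0.044],"rot":[0,0,0]},{"fingers":0.1,"offset":[0,0,0.048],"rot":[0,0,0]},{"fingers":0.1,"offset":[0,0,0.05],"rot":[0,0,0]},{"fingers":0.1,"offset":[0,0,0.0505],"rot":[0,0,0]},{"fingers":0.1,"offset":[0,0,0.0505],"rot":[0,0,0]},{"fingers":0.1,"offset":[0,0,0.0505],"rot":[0,0,0]}]}}

```text
t: 20.82
tcp_pos: [0.5614, -0.2115, 0.0271]
tcp_rot: [-2.316, -2.12, 0.002]
ft_force: [-11.4, 7.7, 33.6]
opening: 0.0154
```

Hard stop at 34 N. Releasing and lifting.

Emit:
{"method": "servo_tool", "body": {"plan": [{"fingers":0.1,"offset":[0,0,-0.0015],"rot":[0,0,0]},{"fingers":0.5,"offset":[0,0,-0.0015],"rot":[0,0,0]},{"fingers":0.5,"offset":[0,0,-0.0015],"rot":[0,0,0]},{"fingers":0.5,"offset":[0,0,-0.0015],"rot":[0,0,0]},{"fingers":0.5,"offset":[0,0,-0.02],"rot":[0,0,0]},{"fingers":0.5,"offset":[0,0,-0.06],"rot":[0,0,0]},{"fingers":0.5,"offset":[0,0,-0.11],"rot":[0,0,0]},{"fingers":0.6,"offset":[0,0,-0.13],"rot":[0,0,0]},{"fingers":0.6,"offset":[0,0,-0.13],"rot":[0,0,0]}]}}

```text
t: 21.95
tcp_pos: [0.5624, -0.212, 0.1583]
tcp_rot: [2.316, 2.12, -0.0]
ft_force: [0.8, 0.5, -0.9]
opening: 0.0514
```

Run:
```python
from h import *
o=env.get_obs();print(o['opening'],o['ft_force'])
delta(tray(.105,.001,z=.12),TX)
p,a=snap('wrist','w12')
a=cv2.convertScaleAbs(a,alpha=1.3)
for x in (-.06,.06):
      u=proj(p,rail(-.035,x,.055))[0]; cv2.circle(a,tuple(int(round(v)) for v in u),1,(0,0,255),-1)
cv2.imwrite('pics/w12b.png',a)
```

```text
0.05139434107201925 [ 0.83568358  0.47635578 -0.91925016]
t 21.95 off mm [513.8 -42.3  56.5] rot [0.05 0.05 2.07]
```

View pics/w12b.png

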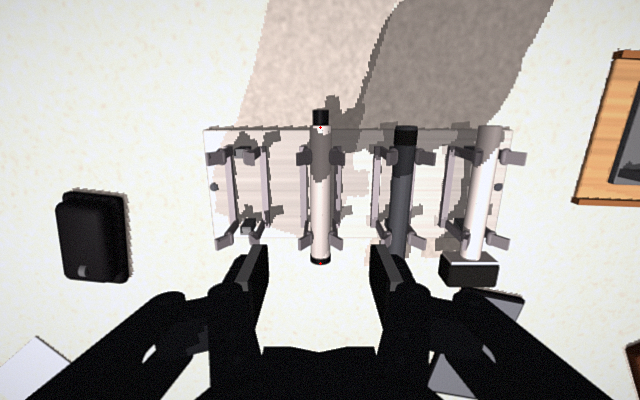

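Run:
```python
from h import *
p=cams.camera_params('top'); print(back(p,[(155,190),(131,184)],0), back(p,[(131,184)],.19), tray(.105))
```

```text
[[0.60875541 0.48709642 0.        ]
 [0.62687504 0.55681342 0.        ]] [[0.60571107 0.48399151 0.19      ]] [0.56463271 0.30358804 0.042     ]
```

Emit:
{"method": "servo_tool", "body": {"plan": [{"fingers":0.6,"offset":[0.03,-0.002,0],"rot":[0,0,0]},{"fingers":0.6,"offset":[0.085,-0.007,0],"rot":[0,0,1]},{"fingers":0.6,"offset":[0.14,-0.012,0],"rot":[0,0,2]},{"fingers":0.6,"offset":[0.195,-0.016,0],"rot":[0,0,2.1]},{"fingers":0.6,"offset":[0.25,-0.02,0.01],"rot":[0,0,2.1]},{"fingers":0.6,"offset":[0.305,-0.025,0.02],"rot":[0,0,2.1]},{"fingers":0.6,"offset":[0.36,-0.03,0.03],"rot":[0,0,2.1]},{"fingers":0.6,"offset":[0.415,-0.035,0.04],"rot":[0,0,2.1]},{"fingers":0.6,"offset":[0.465,-0.04,0.05],"rot":[0,0,2.1]},{"fingers":0.6,"offset":[0.5,-0.042,0.06],"rot":[0,0,2.1]},{"fingers":0.6,"offset":[0.514,-0.042,0.07],"rot":[0,0,2.1]},{"fingers":0.6,"offset":[0.514,-0.042,0.075],"rot":[0,0,2.1]},{"fingers":0.6,"offset":[0.514,-0.042,0.075],"rot":[0,0,2.1]},{"fingers":0.6,"offset":[0.514,-0.042,0.075],"rot":[0,0,2.1]}]}}

```text
t: 23.75
tcp_pos: [0.5653, 0.3027, 0.081]
tcp_rot: [-2.356, -2.075, 0.003]
ft_force: [0.3, 1.1, -0.2]
opening: 0.0512
```

Run:
```python
from h import *
delta(tray(.105,.001,z=.042),TX)
p,a=snap('wrist','w13')
a=cv2.convertScaleAbs(a,alpha=1.3)
for x in (-.06,.06):
      u=proj(p,tray(.105,x,.051))[0]; cv2.circle(a,tuple(int(round(v)) for v in u),2,(0,0,255),-1)
cv2.imwrite('pics/w13b.png',a)
```

```text
t 23.75 off mm [ 0.8  0.3 57.7] rot [-0.14  0.03 -0.13]
```

View pics/w13b.png

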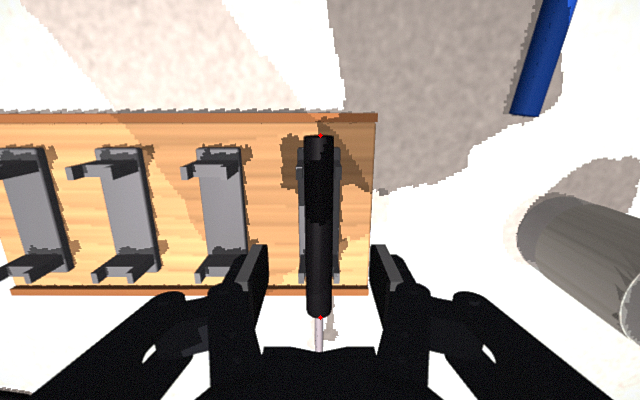

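Emit:
{"method": "servo_tool", "body": {"plan": [{"fingers":0.6,"offset":[0.0005,0,0.03],"rot":[0,0,0]},{"fingers":0.6,"offset":[0.0005,0,0.05],"rot":[0,0,0]},{"fingers":0.6,"offset":[0.0005,0,0.058],"rot":[0,0,0]},{"fingers":0.6,"offset":[0.0005,0,0.058],"rot":[0,0,0]},{"fingers":0.1,"offset":[0.0005,0,0.058],"rot":[0,0,0]},{"fingers":0.1,"offset":[0.0005,0,0.058],"rot":[0,0,0]},{"fingers":0.1,"offset":[0.0005,0,0.058],"rot":[0,0,0]},{"fingers":0.1,"offset":[0.0005,0,0.058],"rot":[0,0,0]},{"fingers":0.1,"offset":[0.0005,0,0.058],"rot":[0,0,0]},{"fingers":0.1,"offset":[0.0005,0,0.04],"rot":[0,0,0]},{"fingers":0.1,"offset":[0.0005,0,0],"rot":[0,0,0]},{"fingers":0.1,"offset":[0,0,-0.045],"rot":[0,0,0]},{"fingers":0.1,"offset":[0,0,-0.045],"rot":[0,0,0]},{"fingers":0.1,"offset":[0,0,-0.045],"rot":[0,0,0]}], "force": 100}}

```text
t: 25.55
tcp_pos: [0.5648, 0.3043, 0.1261]
tcp_rot: [-2.354, -2.077, 0.002]
ft_force: [-0.3, 0.7, -1.8]
opening: 0.0152
```

Run:
```python
from h import *
o=env.get_obs();print(o['opening'],o['ft_force'])
delta(rail(-.105,z=.14),RX)
```

```text
0.015192377733508332 [-0.34187352  0.74199463 -1.78938293]
t 25.55 off mm [-581.8   63.3    4.6] rot [-0.15 -0.01 -2.11]
```

Emit:
{"method": "servo_tool", "body": {"plan": [{"fingers":0.1,"offset":[-0.03,0.003,0],"rot":[0,0,-0.5]},{"fingers":0.1,"offset":[-0.08,0.009,0],"rot":[0,0,-1]},{"fingers":0.1,"offset":[-0.135,0.015,0],"rot":[0,0,-2.1]},{"fingers":0.1,"offset":[-0.19,0.021,0],"rot":[0,0,-2.1]},{"fingers":0.1,"offset":[-0.245,0.027,0],"rot":[0,0,-2.1]},{"fingers":0.1,"offset":[-0.3,0.033,0],"rot":[0,0,-2.1]},{"fingers":0.1,"offset":[-0.355,0.039,0],"rot":[0,0,-2.1]},{"fingers":0.1,"offset":[-0.41,0.045,0],"rot":[0,0,-2.1]},{"fingers":0.1,"offset":[-0.465,0.051,0],"rot":[0,0,-2.1]},{"fingers":0.1,"offset":[-0.52,0.057,0],"rot":[0,0,-2.1]},{"fingers":0.1,"offset":[-0.56,0.062,0.005],"rot":[0,0,-2.1]},{"fingers":0.1,"offset":[-0.582,0.063,0.025],"rot":[0,0,-2.1]},{"fingers":0.1,"offset":[-0.582,0.063,0.05],"rot":[0,0,-2.1]},{"fingers":0.1,"offset":[-0.582,0.063,0.05],"rot":[0,0,-2.1]},{"fingers":0.1,"offset":[-0.582,0.063,0.05],"rot":[0,0,-2.1]}]}}

```text
t: 27.42
tcp_pos: [0.555, -0.281, 0.0761]
tcp_rot: [-2.315, -2.121, 0.003]
ft_force: [-0.7, -0.3, 0.0]
opening: 0.0151
```

Run:
```python
from h import *
o=env.get_obs();print(o['opening'],o['ft_force'])
delta(rail(-.105,z=.046),RX)
p,a=snap('wrist','w14')
a=cv2.convertScaleAbs(a,alpha=1.3)
for s in(-.0195,.0195):
  u=proj(p,rail(-.105+s,-.036,.068))[0]; cv2.circle(a,tuple(int(round(v)) for v in u),2,(0,0,255),-1)
pz=o['tcp_pos'][2]+.0187+.009
for x in (-.06,.06):
  u=proj(p,rail(-.105,x,pz))[0]; cv2.circle(a,tuple(int(round(v)) for v in u),2,(255,0,0),-1)
cv2.imwrite('pics/w14b.png',a)
```

```text
0.015129106137829532 [-0.68240259 -0.29956346  0.03341877]
t 27.43 off mm [ 0.1  0.4 48.8] rot [-0.17  0.01  0.  ]
```

View pics/w14b.png

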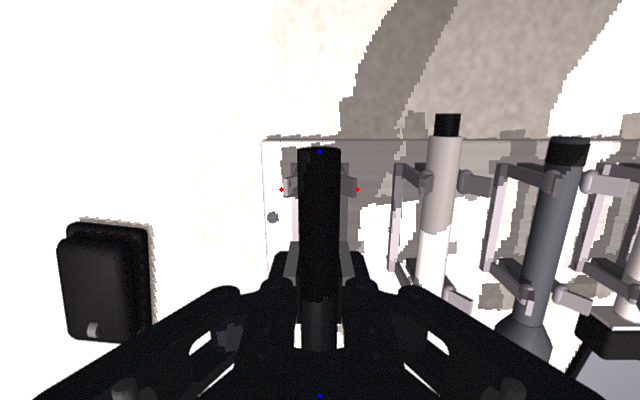

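Emit:
{"method": "servo_tool", "body": {"plan": [{"fingers":0.1,"offset":[0,0,0.015],"rot":[0,0,0]},{"fingers":0.1,"offset":[0,0,0.027],"rot":[0,0,0]},{"fingers":0.1,"offset":[0,0,0.033],"rot":[0,0,0]},{"fingers":0.1,"offset":[0,0,0.038],"rot":[0,0,0]},{"fingers":0.1,"offset":[0,0,0.043],"rot":[0,0,0]},{"fingers":0.1,"offset":[0,0,0.047],"rot":[0,0,0]},{"fingers":0.1,"offset":[0,0,0.049],"rot":[0,0,0]},{"fingers":0.1,"offset":[0,0,0.05],"rot":[0,0,0]},{"fingers":0.1,"offset":[0,0,0.05],"rot":[0,0,0]},{"fingers":0.1,"offset":[0,0,0.05],"rot":[0,0,0]}]}}

```text
t: 28.72
tcp_pos: [0.5548, -0.2811, 0.0272]
tcp_rot: [-2.316, -2.12, 0.002]
ft_force: [-11.0, 8.3, 30.7]
opening: 0.0153
```

Emit:
{"method": "servo_tool", "body": {"plan": [{"fingers":0.1,"offset":[0,0,-0.0015],"rot":[0,0,0]},{"fingers":0.5,"offset":[0,0,-0.0015],"rot":[0,0,0]},{"fingers":0.5,"offset":[0,0,-0.0015],"rot":[0,0,0]},{"fingers":0.5,"offset":[0,0,-0.0015],"rot":[0,0,0]},{"fingers":0.5,"offset":[0,0,-0.02],"rot":[0,0,0]},{"fingers":0.5,"offset":[0,0,-0.06],"rot":[0,0,0]},{"fingers":0.5,"offset":[0,0,-0.11],"rot":[0,0,0]},{"fingers":0.5,"offset":[0.05,0,-0.15],"rot":[0,0,0]},{"fingers":0.5,"offset":[0.1,-0.03,-0.18],"rot":[0,0,0]},{"fingers":0.5,"offset":[0.1,-0.03,-0.18],"rot":[0,0,0]},{"fingers":0.5,"offset":[0.1,-0.03,-0.18],"rot":[0,0,0]}]}}

```text
t: 30.1
tcp_pos: [0.5343, -0.1792, 0.2067]
tcp_rot: [-2.317, -2.121, 0.002]
ft_force: [-0.4, -1.0, 0.5]
opening: 0.0424
```

Run:
```python
from h import *
o=env.get_obs();print(o['opening'],o['ft_force'])
p,a=snap('wrist','w15')
a=cv2.convertScaleAbs(a,alpha=1.3)
for y in (.105,.035,-.035,-.105):
  for x in (-.06,.06):
      u=proj(p,rail(y,x,.055))[0]; cv2.circle(a,tuple(int(round(v)) for v in u),1,(0,0,255),-1)
cv2.imwrite('pics/w15b.png',cv2.resize(a[90:300,120:520],None,fx=2,fy=2,interpolation=cv2.INTER_CUBIC))
p,a=snap('scene','s15'); cv2.imwrite('pics/s15b.png',cv2.convertScaleAbs(cv2.resize(a[120:270,230:430],None,fx=4,fy=4,interpolation=cv2.INTER_CUBIC),alpha=1.6))
```

```text
0.04237216309509312 [-0.37137932 -1.040992    0.47235013]
```

View pics/w15b.png

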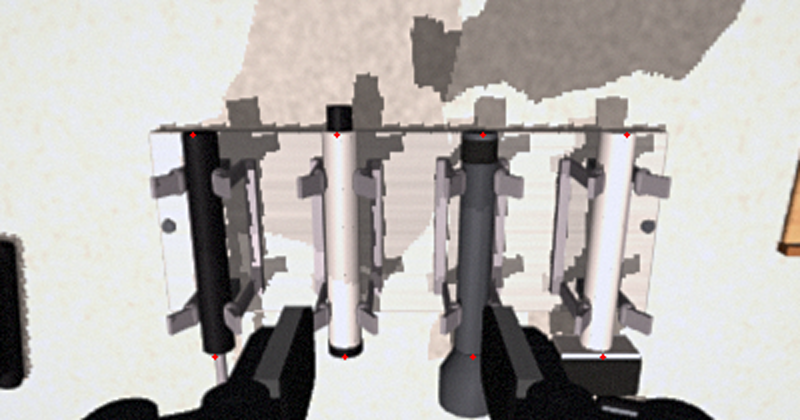

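View pics/s15b.png

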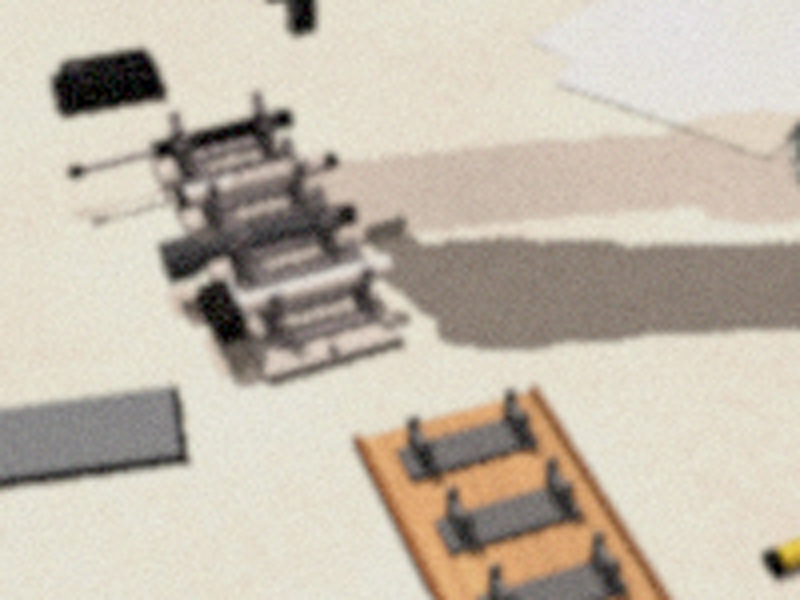

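Run:
```python
from h import *
o=env.get_obs(); print(o['t'],abs(o['joint_vel']).max()); print(env.finish_job())
```

```text
30.2 0.012540572674321116
the job is handed in; nothing more can be done
None
```

All four tools are in the clip rail in reverse order: eraser pen, torch, marker, pointer from the robot's left to right. I handed the job in at about 30 s; it reports no verdict.

- **Seating:** I pressed each tool down until the gripper stopped against the clip posts. The final force was about 57 N for the eraser pen, higher than needed, and about 30–34 N for the other three. I then let go and lifted clear.
- **Final pictures:** The last wrist and scene pictures show all four barrels seated between closed jaws and centred to within about 3 mm. The eraser pen is furthest off, 2–3 mm toward the robot. The gripper was clear and reading close to 0 N.
- **Bystanders:** The robot's path stayed clear of the mouse, phone and bottle. My last pictures show the mouse and phone in place but do not include the bottle.
- **One slip:** My first move was sent in millimetres instead of metres. The per-row limit kept it to about 60 mm of free air, and nothing was touched.
- **Disagreement:** The measured finger opening on each tool was about 15 mm, against an 18 mm barrel. The grips held, so I took this as pads giving slightly.

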